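Put the loose repair spares away with their own kind

TASK

Tidy the cobbler's bench: put each of the four loose spares away in the grey tray that already holds one of its own kind and size. Lay each heel flat and set the thread spool upright in the middle of the empty half of its tray, and nest the aluminium angle guard fully down over the shorter one in its tray, ridge over ridge, legs aligned and centred along its length. Do not knock over or push away the glue bottle.

Things in the scene. Friction and masses are not known exactly. Their poses are not given: they have to be found in the camera images.
- heel_large: The larger loose rubber shoe heel, black with tan top layer, D-shaped from above: 62 mm long (its x; straight edge at -x, round end at +x), 58 mm wide (its y), 24 mm thick, about 90 g; lies flat, tan side up, turned up to 45 degrees either way. Origin: centre of its underside; z up. Grip it across its width (its y).
- heel_small: The smaller loose rubber shoe heel, black with tan top layer, D-shaped from above: 45 mm long (its x; straight edge at -x, round end at +x), 42 mm wide (its y), 18 mm thick, about 45 g; lies flat, tan side up, turned up to 45 degrees either way. Origin: centre of its underside; z up. Grip it across its width (its y).
- spool: Loose thread spool standing upright: 58 mm tall; cream wound cylinder 34 mm in diameter with a dark wooden foot disc 48 mm in diameter, 6 mm high, and a dark top; about 60 g. Origin: centre of its underside; z up.
- guard: Loose aluminium angle section (case edge guard), 30 mm legs at a right angle, 4 mm thick, 60 mm long, about 45 g; stands like a tent, ridge up, on its leg edges: 24 mm high, 42 mm across. Ridge along its y, turned up to 45 degrees either way. Origin: below the ridge's middle, level with the leg edges; z up. Grip it by its end faces (60 mm apart along y), near the ridge.
- tray_large_heels: Fixed grey open tray, 100 mm wide (its y), rim 10 mm and floor 4 mm above the bench, walls 4 mm; at any of four places, turned a little. 160 mm long (its x): the -x half, nearest the robot, is empty; the other holds, 81 mm in +x from the origin, a fixed sample: a heel just like the larger loose one. Origin: under the middle of the empty half, at bench level; z up.
- tray_small_heels: Fixed grey open tray, 100 mm wide (its y), rim 10 mm and floor 4 mm above the bench, walls 4 mm; at any of four places, turned a little. 160 mm long (its x): the -x half, nearest the robot, is empty; the other holds, 81 mm in +x from the origin, a fixed sample: a heel just like the smaller loose one. Origin: under the middle of the empty half, at bench level; z up.
- tray_spools: Fixed grey open tray, 100 mm wide (its y), rim 10 mm and floor 4 mm above the bench, walls 4 mm; at any of four places, turned a little. 160 mm long (its x): the -x half, nearest the robot, is empty; the other holds, 81 mm in +x from the origin, a fixed sample: an upright thread spool like the loose one. Origin: under the middle of the empty half, at bench level; z up.
- tray_guards: Fixed grey open tray, 100 mm wide (its y), rim 10 mm and floor 4 mm above the bench, walls 4 mm; at any of four places, turned a little. 80 mm long (its x). In it a fixed angle section, same profile as the guard but 44 mm long, ridge up along y, top 28 mm above the bench. A nested guard has its origin 9.7 mm above the bench. Origin: under the section's middle, bench level; z up.
- glue: Bystander: upright amber glue bottle with a yellow cap, 42 mm in diameter, 100 mm tall, loose, between the two middle trays. Origin: centre of its underside.
There are look-alikes about, which are no part of the job. Leave any purple look-alike of the spool alone. What is shaped like the guard but purple is not meant.

How it is judged:
By the outcome, as a careful person would: the job done as asked, in the order asked, and still so for the second after the job is handed in, with the robot touching nothing.
It also fails if it takes over 117 s, if anything falls off the work surface, if the arm or the gripper's body presses on something with over 40 N, if the wrist force passes 120 N, or if a joint passes its speed limit or range.

ROBOT

A 6-joint arm with a two-finger parallel gripper is mounted at the origin on the work surface. World frame = base frame: x ahead of the robot, y to its left, z up, the work surface at z = 0. Lengths are in m, angles in degrees, forces in N, time in s.
With the tool pointing down it reaches from about 0.375 to 0.925 m from the base axis. Payload 5.7 kg.
Tool frame: the origin (TCP) lies midway between the tips of the shut fingers; the grasp point (between the pads) lies 19 mm behind it; z points along the fingers, y is the line along which they close (so a half turn about z gives the same grasp; the last joint's range is limited). The gripper opens to 88 mm and grips with 3 to 60 N. Pads are 20 mm wide; open, the fingers measure 115 mm over their backs; the gripper's body (75 mm by 178 mm) begins 61 mm behind the grasp point.
Start: joints at [-69.907, 20.558, 86.54, -0, 72.909, -6.595], TCP at [0.269, -0.536, 0.223] pointing down, gripper open.
Joint ranges: [-170.27, 170.27], [-57.76, 135], [12.27, 136.19], [-55.21, 235.2], [11.17, 155.16], [-170.74, 170.74]. Speed limits (degrees/s): [136.94, 136.94, 180, 180, 180, 180].

INTERFACE

Orientations are given as [roll, pitch, yaw] about the fixed x, y, z axes, in that order (R = Rz(yaw) Ry(pitch) Rx(roll)).
In Python, from station import arm gives the robot as it stands. The module is installed in compiled form; this text tells all that it offers.
- The arm moves only by the tool drive_tool, never from a script. Its argument "motion" is a list of rows, each an object of numbers: "hand": the finger opening in mm, from 0 to 87.8; "x", "y", "z": the shift along the tool's x, y, z in units of 30 mm (1.0 is 30 mm); "ax", "ay", "az": the turn, a rotation vector about the tool's x, y, z in units of 8 degrees (1.0 is 8 degrees). A call has 1 to 20 rows; each row shifts and turns the commanded pose from where the row before left it, along the tool's axes as they then stand; what a row does not reach is not made up. A row lasts 1/10 s, in which the tool goes at most 50 mm and 8.59 degrees, less where a joint would pass 70% of its speed; a pose out of reach is approached as far as the arm can. A call is refused whole if a number of a shift passes 1 or a number of a turn 1, either way. A call with a gripper value outside its range is refused whole. The fingers move at their own pace and stop on an object; "grip_force" is the grip in N (left out, the last holds). Time passes only in rows, so rows that do not move let the fingers close. It gives the time, the measured TCP pose, the force, the opening and the grip force at its end, in the units of the state.
- arm.get_obs(): the state, without advancing time (a new reading comes with each control period).
- arm.read_camera(name): name is "scene" or "top"; returns (picture, depth): 384x512x3 uint8, blue, green, red; 384x512 float32, m along the optical axis (not along the pixel's ray), 0 where there is no reading.
- arm.camera_params(name): a dict with "fx", "fy", "cx", "cy" (pixels), "distortion" ([k1, k2, p1, p2, k3] as OpenCV has them; the pictures are not rectified), "world_to_cam" (4x4, takes a point from world to camera coordinates). Camera axes: x right, y down, z forward; pixel columns grow to the right and rows downward; lengths in m; the calibration is good to about 2 mm. A picture is of the moment at which its call begins. camera_params takes no time and is no camera call.
- arm.job_done(): hands the job in; it is judged then, once.
Trained networks look in the newest picture that a camera, given by its name, has taken for a name from the list of things; names that differ only in an ending like _2 or _b are one class to them, and where a whole thing is asked for, a point or a joint stands for the part that bears it (a point fixed in the world has none). Each returns a list of dicts, best first, with "score" (0 to 1); they miss things now and then, are a little off and sometimes report something else, mostly with a low value. They report only what shows in the picture. A call takes as long as a camera call. They do not tell look-alikes from the thing itself.
- arm.boxes_of(camera, target): "xy" ([column, row] in pixels, amid what is visible of it).
- arm.masks_of(camera, target): "mask" (384x512 bool, what is visible of it) and "xy" ([column, row] in pixels, amid what is visible of it).
The state is a dict: "time_s": time; "qpos": joint angles; "joint_velocities": joint speeds; "joint_torque": joint torques, N m; "tcp_pos": TCP position; "eef_rot": TCP orientation; "wrist_force": force on the tool from outside, world axes, zero at the start; "wrist_torque": the same for the moment, N m; "grip_width": finger opening in m; "finger_force": force on a finger pad.
Only numpy, scipy, OpenCV 4.12 (cv2) and the standard library are available. Lean on these libraries where they do the work, as an engineer would, in place of code of your own. Each camera call takes 0.05 s, during which the arm holds its last target. There are 200 camera calls.

## Working session

There is one attempt and no reset: what is moved stays moved. The work goes in short steps, Python scripts to look and compute and a tool call to move; the robot and the scene stay as the last step left them, time stands still between calls to the robot, and variables do not carry over. Pictures are saved under pics/ and viewed, at most 14 in all, crops included, and the job is handed in when it is done.

Besides the shell and the picture viewer there is one more tool, called after "Emit:" as name([rows], argument=value, ...), one row to a line, values as JSON. drive_tool: Moves the arm, as the interface text tells. Its arguments: {"type":"object","properties":{"motion":{"type":"array","items":{"type":"object","properties":{"hand":{"type":"number"},"x":{"type":"number"},"y":{"type":"number"},"z":{"type":"number"},"ax":{"type":"number"},"ay":{"type":"number"},"az":{"type":"number"}}}},"grip_force":{"type":"number"}},"required":["motion"]}

```bash
mkdir -p pics; python3 - <<'E'
from station import arm
import cv2,numpy as np
o=arm.get_obs();print({k:np.round(v,3).tolist() for k,v in o.items()})
for c in("scene","top"):
    p,d=arm.read_camera(c);cv2.imwrite(f"pics/{c}0.png",p);np.save(f"{c}0.npy",d)
    q=arm.camera_params(c);print({k:np.round(v,3).tolist() for k,v in q.items()})
E
```

```text
{'time_s': 0.0, 'qpos': [-69.905, 20.597, 86.6, -0.0, 72.909, -6.594], 'joint_velocities': [0.033, 0.045, -0.077, 0.081, 0.019, -0.08], 'joint_torque': [0.005, -51.537, -27.073, 0.068, 0.035, -0.0], 'tcp_pos': [0.269, -0.535, 0.222], 'eef_rot': [-179.895, -0.012, 26.689], 'wrist_force': [0.268, 0.903, -0.07], 'wrist_torque': [0.03, -0.019, 0.024], 'finger_force': 0.0, 'grip_width': 0.088}
{'fx': 459.843, 'fy': 459.843, 'cx': 258.937, 'cy': 194.188, 'distortion': [-0.137, 0.0, 0.0, 0.0, 0.0], 'world_to_cam': [[-0.871, 0.491, 0.001, 0.416], [0.381, 0.678, -0.628, -0.154], [-0.309, -0.547, -0.778, 1.185], [0.0, 0.0, 0.0, 1.0]]}
{'fx': 477.76, 'fy': 477.76, 'cx': 253.094, 'cy': 197.85, 'distortion': [0.013, 0.0, 0.0, 0.0, 0.0], 'world_to_cam': [[-0.024, -1.0, -0.003, 0.026], [-0.996, 0.024, -0.084, 0.464], [0.084, 0.001, -0.996, 1.077], [0.0, 0.0, 0.0, 1.0]]}
```

View pics/top0.png

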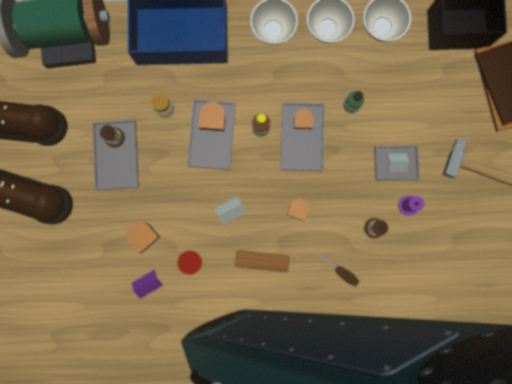

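View pics/scene0.png

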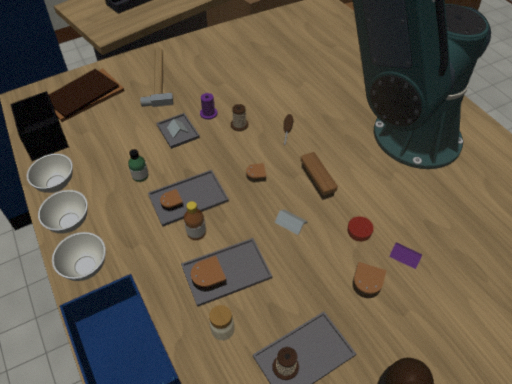

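The top picture shows the four trays: spools (115,155), large heels (212,135), small heels (302,137) and guards (397,163). The glue is at (261,122).

Look-alikes:
- **Spool:** brown (376,228) or purple (411,205). The brown one is meant.
- **Guard:** aluminium (230,210) or purple (147,284). The aluminium one is meant.
- **Heels:** large at (142,236), small at (299,209).

```bash
cat > h.py <<'E'
from station import arm
import cv2,numpy as np
def cam(c):
    q=arm.camera_params(c);K=np.array([[q["fx"],0,q["cx"]],[0,q["fy"],q["cy"]],[0,0,1]]);return K,np.array(q["distortion"],float),np.array(q["world_to_cam"])
def rays(c,uv):
    K,D,T=cam(c);n=cv2.undistortPoints(np.asarray(uv,float).reshape(-1,1,2),K,D)[:,0];return np.c_[n,np.ones(len(n))],T
def deproj(c,uv,d):
    r,T=rays(c,uv);return (r*np.asarray(d)[:,None]-T[:3,3])@T[:3,:3]
def onplane(c,uv,z):
    r,T=rays(c,uv);R=T[:3,:3];o=-R.T@T[:3,3];w=r@R;return o+w*((z-o[2])/w[:,2])[:,None]
def proj(c,P):
    K,D,T=cam(c);return cv2.projectPoints(np.asarray(P,float),cv2.Rodrigues(T[:3,:3])[0],T[:3,3],K,D)[0][:,0]
def maskpts(m,d):
    v,u=np.nonzero(m&(d>0));return np.c_[u,v],d[v,u]
E
python3 - <<'E'
from h import *
import pickle
names="heel_large heel_small spool guard tray_large_heels tray_small_heels tray_spools tray_guards glue".split()
out={}
for c in("top","scene"):
    p,d=arm.read_camera(c)
    for n in names:
        r=arm.masks_of(c,n);out[c,n]=r
        for e in r[:3]:
            if e["score"]<.3: continue
            P=deproj(c,*maskpts(e["mask"],d))
            print(c,n,round(e["score"],2),np.round(e["xy"],0),e["mask"].sum(),"med",np.round(np.median(P,0),3),"z95",round(np.percentile(P[:,2],95),3))
pickle.dump(out,open("m.pkl","wb"))
p=cv2.imread("pics/top0.png")
f=lambda u,v,w=24:cv2.resize(p[v-w:v+w,u-w:u+w],(256,256),interpolation=cv2.INTER_CUBIC)
cv2.imwrite("pics/crop.png",np.vstack([np.hstack([f(142,236),f(299,209),f(230,210)]),np.hstack([f(376,228),f(397,163),f(212,122)])]))
E
```

```text
top heel_large 0.82 [139. 235.] 667 med [0.386 0.274 0.023] z95 0.027
top heel_small 0.85 [297. 211.] 304 med [ 0.437 -0.089  0.018] z95 0.021
top spool 0.72 [376. 230.] 364 med [ 0.39  -0.256  0.055] z95 0.06
top spool 0.66 [412. 202.] 417 med [ 0.44  -0.337  0.047] z95 0.06
top guard 0.69 [228. 211.] 434 med [0.438 0.069 0.013] z95 0.023
top tray_large_heels 0.72 [213. 135.] 2900 med [0.619 0.109 0.005] z95 0.029
top tray_large_heels 0.39 [229. 213.] 489 med [0.438 0.069 0.012] z95 0.023
top tray_small_heels 0.8 [303. 134.] 2949 med [ 0.609 -0.105  0.005] z95 0.022
top tray_spools 0.56 [116. 156.] 2992 med [0.575 0.333 0.004] z95 0.059
top tray_guards 0.84 [398. 163.] 1412 med [ 0.539 -0.32   0.006] z95 0.023
top glue 0.86 [259. 122.] 320 med [ 0.623 -0.006  0.069] z95 0.101
scene heel_large 0.89 [364. 278.] 869 med [0.389 0.279 0.024] z95 0.026
scene heel_small 0.62 [256. 174.] 321 med [ 0.441 -0.079  0.017] z95 0.02
scene spool 0.84 [244. 119.] 400 med [ 0.394 -0.251  0.028] z95 0.059
scene guard 0.91 [289. 219.] 462 med [0.445 0.077 0.012] z95 0.023
scene guard 0.6 [404. 255.] 501 med [0.28  0.269 0.013] z95 0.023
scene tray_large_heels 0.61 [226. 271.] 3567 med [0.621 0.12  0.006] z95 0.03
scene tray_large_heels 0.56 [187. 195.] 2345 med [ 0.608 -0.1    0.005] z95 0.022
scene tray_small_heels 0.59 [186. 196.] 2474 med [ 0.61  -0.098  0.005] z95 0.022
scene tray_spools 0.97 [303. 354.] 4498 med [0.57  0.34  0.005] z95 0.062
scene tray_guards 0.65 [196. 224.] 616 med [0.634 0.01  0.061] z95 0.1
scene glue 0.79 [198. 224.] 686 med [0.634 0.009 0.058] z95 0.1
```

View pics/crop.png

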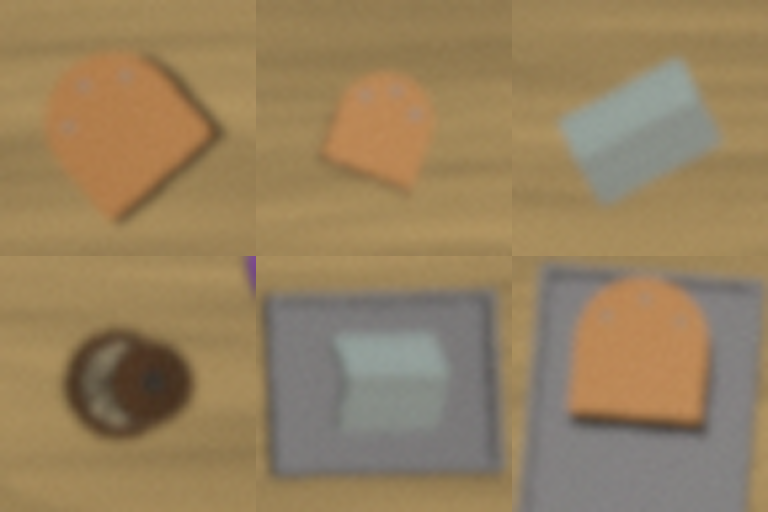

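The crops confirm the targets: large heel with its round end up-left, small heel turned right, aluminium guard with its ridge rising to the right, and the brown spool. Next I fit silhouettes.

```bash
cat > fit.py <<'E'
from h import *
from scipy.optimize import minimize
S=4
def heel(L,W,t):
    r=W/2;a=np.linspace(-np.pi/2,np.pi/2,25);o=np.r_[[[-L/2,-r],[-L/2,r]],np.c_[L/2-r+r*np.cos(a),r*np.sin(a)]]
    return np.vstack([np.c_[o,0*o[:,0]],np.c_[o,0*o[:,0]+t]])
def disc(r,z):
    a=np.linspace(0,2*np.pi,36);return np.c_[r*np.cos(a),r*np.sin(a),0*a+z]
def box(x0,x1,w,h): return np.array([[x,y,z] for x in(x0,x1) for y in(-w/2,w/2) for z in(0,h)])
M=dict(heel_large=heel(.062,.058,.024),heel_small=heel(.045,.042,.018),
 spool=[np.vstack([disc(.024,0),disc(.024,.006)]),np.vstack([disc(.017,.0),disc(.017,.058)])],guard=np.array([[x,y,z] for y in(-.03,.03) for x,z in((-.021,0),(.021,0),(0,.0242))]),
 tray_large_heels=[box(-.04,.12,.1,.01),heel(.062,.058,.024)+[.081,0,.004]],tray_small_heels=[box(-.04,.12,.1,.01),heel(.045,.042,.018)+[.081,0,.004]],
 tray_spools=[box(-.04,.12,.1,.01),disc(.024,.006)+[.081,0,.004],np.vstack([disc(.017,.004),disc(.017,.062)])+[.081,0,0]],tray_guards=box(-.04,.04,.1,.01))
def fit(c,p,n,x0,z=0.,thr=14,bg=None):
    m=M[n] if isinstance(M[n],list) else [M[n]]
    allp=np.vstack(m)
    def uv(q,m):
        a=np.radians(q[2]);s=np.array([[np.cos(a),-np.sin(a)],[np.sin(a),np.cos(a)]])
        return proj(c,np.c_[m[:,:2]@s.T+np.array(q[:2])/1000,m[:,2]+z])
    b=uv(x0,allp);lo=np.floor(b.min(0)-9).astype(int);hi=np.ceil(b.max(0)+10).astype(int)
    lo=np.maximum(lo,0);hi=np.minimum(hi,[512,384])
    I=cv2.cvtColor(p[lo[1]:hi[1],lo[0]:hi[0]].astype(np.float32)/255,cv2.COLOR_BGR2Lab)
    I=cv2.resize(I,None,fx=S,fy=S,interpolation=cv2.INTER_CUBIC)
    def ren(q):
        o=np.zeros(I.shape[:2],np.uint8)
        for k in m:
            h=cv2.convexHull(((uv(q,k)-lo+.5)*S-.5).astype(np.float32))
            cv2.fillConvexPoly(o,np.round(h*16).astype(np.int32),1,shift=4)
        return o>0
    if bg is None:
        k=cv2.dilate(ren(x0).astype(np.uint8),np.ones((25,25)))==0
        bg=np.median(I[k],0)
    D=np.linalg.norm((I-bg)*[.7,1,1],axis=2)>thr
    _,lab,st,_=cv2.connectedComponentsWithStats(D.astype(np.uint8));
    ov=np.bincount(lab[ren(x0)&D],minlength=len(st));D=lab==ov.argmax()
    def cost(q): r=ren(q);return 1-(r&D).sum()/(r|D).sum()
    q=np.array(x0,float)
    for s in((8,8,12),(3,3,5)):
        if n=="spool": s=(s[0],s[1],0.001)
        q=minimize(cost,q,method="Nelder-Mead",options=dict(initial_simplex=np.vstack([q]+[q+np.eye(3)[i]*s[i] for i in range(3)]))).x
    return q,1-cost(q)
E
cat > go.py <<'E'
from fit import *
G=dict(heel_large=(386,276,40),heel_small=(440,-85,-20),spool=(392,-254,0),guard=(441,73,30),tray_large_heels=(580,110,0),tray_small_heels=(572,-100,0),tray_spools=(535,333,0),tray_guards=(537,-318,0))
for n,g in G.items():
    for c in("top","scene"):
        p=cv2.imread(f"pics/{c}0.png")
        if n=="guard" : g=(g[0],g[1],-60) if 0 else g
        q,i=fit(c,p,n,g,thr=12);print(n,c,np.round(q,1),round(i,3))
E
python3 go.py
```

```text
heel_large top [383.9 274.3  44.2] 0.616
heel_large scene [387.6 279.   30.1] 0.187
heel_small top [440. -85. -20.] 0.476
heel_small scene [439.8 -84.2 -25. ] 0.297
spool top [ 390.3 -262.9    0. ] 0.939
spool scene [ 389.5 -262.4    0. ] 0.921
guard top [438.8  70.3  26.5] 0.959
guard scene [437.2  70.6  27.3] 0.95
tray_large_heels top [579.1 114.5  -6. ] 0.79Traceback (most recent call last):
  File "go.py", line 7, in <module>
    q,i=fit(c,p,n,g,thr=12);print(n,c,np.round(q,1),round(i,3))
        ~~~^^^^^^^^^^^^^^^^
  File "fit.py", line 40, in fit
    q=minimize(cost,q,method="Nelder-Mead",options=dict(initial_simplex=np.vstack([q]+[q+np.eye(3)[i]*s[i] for i in range(3)]))).x
      ~~~~~~~~^^^^^^^^^^^^^^^^^^^^^^^^^^^^^^^^^^^^^^^^^^^^^^^^^^^^^^^^^^^^^^^^^^^^^^^^^^^^^^^^^^^^^^^^^^^^^^^^^^^^^^^^^^^^^^^^^^
    res = _minimize_neldermead(fun, x0, args, callback, bounds=bounds,
                               **options)
    fxcc = func(xcc)
    fx = function(np.copy(x), *(wrapper_args + args))
  File "fit.py", line 36, in cost
    def cost(q): r=ren(q);return 1-(r&D).sum()/(r|D).sum()
                   ~~~^^^
  File "fit.py", line 27, in ren
    h=cv2.convexHull(((uv(q,k)-lo+.5)*S-.5).astype(np.float32))
                       ~~^^^^^
  File "fit.py", line 19, in uv
    return proj(c,np.c_[m[:,:2]@s.T+np.array(q[:2])/1000,m[:,2]+z])
  File "h.py", line 12, in proj
    K,D,T=cam(c);return cv2.projectPoints(np.asarray(P,float),cv2.Rodrigues(T[:3,:3])[0],T[:3,3],K,D)[0][:,0]
          ~~~^^^
  File "h.py", line 4, in cam
    q=arm.camera_params(c);K=np.array([[q["fx"],0,q["cx"]],[0,q["fy"],q["cy"]],[0,0,1]]);return K,np.array(q["distortion"],float),np.array(q["world_to_cam"])
ValueError: time passes only in moves, steps and waits
```

```bash
sed -i 's/\[.7,1,1\]/[.5,2,1]/' fit.py
python3 - <<'E'
s=open('h.py').read()
s=s.replace("def cam(c):\n","import pickle,os\ndef cam(c):\n    if os.path.exists(c+'.cam'): return pickle.load(open(c+'.cam','rb'))\n    r=cam0(c);pickle.dump(r,open(c+'.cam','wb'));return r\ndef cam0(c):\n").replace("import pickle,os","import pickle,os,functools\n@functools.cache")
open('h.py','w').write(s)
E
python3 go.py; python3 - <<'E'
import cv2,numpy as np
p=cv2.imread("pics/top0.png");I=cv2.cvtColor(p.astype(np.float32)/255,cv2.COLOR_BGR2Lab)
for u,v in((142,236),(160,225),(299,209),(320,215),(230,210),(212,155)):print(u,v,I[v,u])
E
```

```text
heel_large top [386.8 276.4  38.3] 0.926
heel_large scene [386. 277.  37.] 0.922
heel_small top [439.7 -88.4 -19.6] 0.932
heel_small scene [438.5 -86.8 -25.4] 0.885
spool top [ 389.7 -262.     0. ] 0.888
spool scene [ 390.2 -262.9    0. ] 0.873
guard top [439.2  70.8  26.3] 0.947
guard scene [437.2  70.4  27.4] 0.955
tray_large_heels top [579.1 114.6  -6.1] 0.991
tray_large_heels scene [578.1 116.8  -5.9] 0.974
tray_small_heels top [ 567.9 -101.5   -3.1] 0.991
tray_small_heels scene [567.8 -99.3  -2.6] 0.829
tray_spools top [535.8 334.6   2.3] 0.992
tray_spools scene [534.6 337.    2.6] 0.985
tray_guards top [ 5.409e+02 -3.213e+02 -1.000e-01] 0.987
tray_guards scene [ 5.411e+02 -3.190e+02 -2.000e-01] 0.976
142 236 [57.104492 15.       34.734375]
160 225 [58.14209  3.8125  28.65625]
299 209 [60.479736 14.59375  34.3125  ]
320 215 [56.085205  3.390625 26.953125]
230 210 [59.381104 -4.078125  3.359375]
212 155 [54.70581  -0.359375  1.078125]
```

```bash
cat > plan.py <<'E'
# plan.py x y z yaw ... (mm, deg): rows needed from the measured pose, leg by leg: turn first, then a straight shift
import sys,numpy as np
from station import arm
o=arm.get_obs();p=np.array(o["tcp_pos"])*1000;r,pi,y=o["eef_rot"]
print("t",round(o["time_s"],2),"tcp",np.round(p,1),"rpy",np.round(o["eef_rot"],1),"grip",round(o["grip_width"]*1000,1),"F",np.round(o["wrist_force"],1))
a=list(map(float,sys.argv[1:]))
for i in range(0,len(a),4):
    t=np.array(a[i:i+3]);yw=a[i+3];d=t-p;c,s=np.cos(np.radians(yw)),np.sin(np.radians(yw))
    u=np.array([c*d[0]+s*d[1],s*d[0]-c*d[1],-d[2]])/30;n=max(1,int(np.ceil(max(abs(u).max()/.95,np.linalg.norm(u)*30/44))))
    print("az total",round(-(yw-y)/8,3),"| shift total",np.round(u,2),"=",n,"x",np.round(u/n,3));p,y=t,yw
E
python3 - <<'E'
from fit import *
M["glue"]=np.vstack([disc(.021,0),disc(.021,.06),disc(.01,.1)])
for c in("top","scene"):
    print(fit(c,cv2.imread(f"pics/{c}0.png"),"glue",(625,0,0)),[np.round(onplane(c,[[261,117]] if c=="top" else [[192,206]],.1),3)])
E
python3 plan.py 480 0 150 38  386.5 276.5 100 38  386.5 276.5 4 38
```

```text
(array([627.51358072,  -5.79200515,   9.07941499]), np.float64(0.5576666666666666)) [array([[ 0.632, -0.006,  0.1  ]])]
(array([624.63375124, -29.72318937,  37.49926707]), np.float64(0.37784195086175276)) [array([[0.631, 0.   , 0.1  ]])]
t 1.1 tcp [ 269.5 -536.1  222.6] rpy [-180.    -0.    26.7] grip 88.0 F [-0.2 -0.9  0.3]
az total -1.414 | shift total [16.53 -9.76  2.42] = 18 x [ 0.918 -0.542  0.134]
az total -0.0 | shift total [ 3.22 -9.18  1.67] = 10 x [ 0.322 -0.918  0.167]
az total -0.0 | shift total [0.  0.  3.2] = 4 x [0.  0.  0.8]
```

Emit:
drive_tool([
  {"az":-0.7},
  {"az":-0.71},
  {"x":0.918,"y":-0.542,"z":0.134},
  {"x":0.918,"y":-0.542,"z":0.134},
  {"x":0.918,"y":-0.542,"z":0.134},
  {"x":0.918,"y":-0.542,"z":0.134},
  {"x":0.918,"y":-0.542,"z":0.134},
  {"x":0.918,"y":-0.542,"z":0.134},
  {"x":0.918,"y":-0.542,"z":0.134},
  {"x":0.918,"y":-0.542,"z":0.134},
  {"x":0.918,"y":-0.542,"z":0.134},
  {"x":0.918,"y":-0.542,"z":0.134},
  {"x":0.918,"y":-0.542,"z":0.134},
  {"x":0.918,"y":-0.542,"z":0.134},
  {"x":0.918,"y":-0.542,"z":0.134},
  {"x":0.918,"y":-0.542,"z":0.134},
  {"x":0.918,"y":-0.542,"z":0.134},
  {"x":0.918,"y":-0.542,"z":0.134},
  {"x":0.918,"y":-0.542,"z":0.134},
  {"x":0.918,"y":-0.542,"z":0.134},
])

```text
$.motion[0]: bad value
```

Emit:
drive_tool([
  {"x":0.32,"y":-0.918,"z":0.167},
  {"x":0.32,"y":-0.918,"z":0.167},
  {"x":0.32,"y":-0.918,"z":0.167},
  {"x":0.32,"y":-0.918,"z":0.167},
  {"x":0.32,"y":-0.918,"z":0.167},
  {"x":0.32,"y":-0.918,"z":0.167},
  {"x":0.32,"y":-0.918,"z":0.167},
  {"x":0.32,"y":-0.918,"z":0.167},
  {"x":0.32,"y":-0.918,"z":0.167},
  {"x":0.32,"y":-0.918,"z":0.167},
  {},
  {},
])

```text
$.motion[0]: bad value
```

```bash
python3 plan.py 386.5 276.5 30 38 386.5 276.5 4 38
```

```text
t 1.1 tcp [ 269.5 -536.1  222.6] rpy [-180.    -0.    26.7] grip 88.0 F [-0.2 -0.9  0.3]
az total -1.414 | shift total [ 19.75 -18.94   6.42] = 21 x [ 0.94  -0.902  0.306]
az total -0.0 | shift total [0.   0.   0.87] = 1 x [0.    0.    0.867]
```

Emit:
drive_tool([
  {"hand":87,"x":0,"y":0,"z":0,"ax":0,"ay":0,"az":-0.7},
  {"hand":87,"x":0,"y":0,"z":0,"ax":0,"ay":0,"az":-0.7},
])

```text
time_s: 1.3
tcp_pos: [0.2695, -0.536, 0.2226]
eef_rot: [-180.0, -0.0, 38.1]
wrist_force: [0.0, -0.1, -0.1]
grip_width: 0.0872
finger_force: 0.0
```

Emit:
drive_tool([
  {"hand":87,"x":0.918,"y":-0.542,"z":0.134},
  {"hand":87,"x":0.918,"y":-0.542,"z":0.134},
  {"hand":87,"x":0.918,"y":-0.542,"z":0.134},
])

```text
$.motion[0]: bad value
```

All keys are required.

Emit:
drive_tool([
  {"hand":87,"x":0.918,"y":-0.542,"z":0.134,"ax":0,"ay":0,"az":0},
  {"hand":87,"x":0.918,"y":-0.542,"z":0.134,"ax":0,"ay":0,"az":0},
  {"hand":87,"x":0.918,"y":-0.542,"z":0.134,"ax":0,"ay":0,"az":0},
  {"hand":87,"x":0.918,"y":-0.542,"z":0.134,"ax":0,"ay":0,"az":0},
  {"hand":87,"x":0.918,"y":-0.542,"z":0.134,"ax":0,"ay":0,"az":0},
  {"hand":87,"x":0.918,"y":-0.542,"z":0.134,"ax":0,"ay":0,"az":0},
  {"hand":87,"x":0.918,"y":-0.542,"z":0.134,"ax":0,"ay":0,"az":0},
  {"hand":87,"x":0.918,"y":-0.542,"z":0.134,"ax":0,"ay":0,"az":0},
  {"hand":87,"x":0.918,"y":-0.542,"z":0.134,"ax":0,"ay":0,"az":0},
  {"hand":87,"x":0.918,"y":-0.542,"z":0.134,"ax":0,"ay":0,"az":0},
  {"hand":87,"x":0.918,"y":-0.542,"z":0.134,"ax":0,"ay":0,"az":0},
  {"hand":87,"x":0.918,"y":-0.542,"z":0.134,"ax":0,"ay":0,"az":0},
  {"hand":87,"x":0.918,"y":-0.542,"z":0.134,"ax":0,"ay":0,"az":0},
  {"hand":87,"x":0.918,"y":-0.542,"z":0.134,"ax":0,"ay":0,"az":0},
  {"hand":87,"x":0.918,"y":-0.542,"z":0.134,"ax":0,"ay":0,"az":0},
  {"hand":87,"x":0.918,"y":-0.542,"z":0.134,"ax":0,"ay":0,"az":0},
  {"hand":87,"x":0.918,"y":-0.542,"z":0.134,"ax":0,"ay":0,"az":0},
  {"hand":87,"x":0.918,"y":-0.542,"z":0.134,"ax":0,"ay":0,"az":0},
])

```text
time_s: 3.1
tcp_pos: [0.4815, 0.0006, 0.1503]
eef_rot: [180.0, -0.0, 37.9]
wrist_force: [0.3, -0.4, 0.2]
grip_width: 0.0868
finger_force: 0.0
```

```bash
python3 plan.py 386.5 276.5 60 38 386.5 276.5 4 38
```

```text
t 3.1 tcp [481.5   0.6 150.3] rpy [180.   -0.   37.9] grip 86.8 F [ 0.3 -0.4  0.2]
az total -0.014 | shift total [ 3.17 -9.2   3.01] = 10 x [ 0.317 -0.92   0.301]
az total -0.0 | shift total [0.   0.   1.87] = 2 x [0.    0.    0.933]
```

Emit:
drive_tool([
  {"hand":87,"x":0.317,"y":-0.92,"z":0.3,"ax":0,"ay":0,"az":0},
  {"hand":87,"x":0.317,"y":-0.92,"z":0.3,"ax":0,"ay":0,"az":0},
  {"hand":87,"x":0.317,"y":-0.92,"z":0.3,"ax":0,"ay":0,"az":0},
  {"hand":87,"x":0.317,"y":-0.92,"z":0.3,"ax":0,"ay":0,"az":0},
  {"hand":87,"x":0.317,"y":-0.92,"z":0.3,"ax":0,"ay":0,"az":0},
  {"hand":87,"x":0.317,"y":-0.92,"z":0.3,"ax":0,"ay":0,"az":0},
  {"hand":87,"x":0.317,"y":-0.92,"z":0.3,"ax":0,"ay":0,"az":0},
  {"hand":87,"x":0.317,"y":-0.92,"z":0.3,"ax":0,"ay":0,"az":0},
  {"hand":87,"x":0.317,"y":-0.92,"z":0.3,"ax":0,"ay":0,"az":0},
  {"hand":87,"x":0.317,"y":-0.92,"z":0.3,"ax":0,"ay":0,"az":0},
  {"hand":87,"x":0,"y":0,"z":0,"ax":0,"ay":0,"az":0},
  {"hand":87,"x":0,"y":0,"z":0,"ax":0,"ay":0,"az":0},
])

```text
time_s: 4.3
tcp_pos: [0.3864, 0.2758, 0.0603]
eef_rot: [180.0, 0.0, 38.0]
wrist_force: [0.1, 0.0, 0.7]
grip_width: 0.0872
finger_force: 0.0
```

```bash
python3 plan.py 386.5 276.5 4 38; python3 - <<'E'
from fit import *
for c in("top","scene"):
    p,d=arm.read_camera(c);cv2.imwrite(f"pics/{c}1.png",p)
p=cv2.imread("pics/scene1.png");q=proj("scene",[[.387,.277,.03]])[0].astype(int);cv2.imwrite("pics/c1.png",cv2.resize(p[q[1]-70:min(q[1]+70,384),q[0]-90:q[0]+90],None,fx=3,fy=3))
E
```

```text
t 4.3 tcp [386.4 275.8  60.3] rpy [180.   0.  38.] grip 87.2 F [0.1 0.  0.7]
az total 0.0 | shift total [ 0.02 -0.01  1.88] = 2 x [ 0.009 -0.007  0.938]
```

View pics/c1.png

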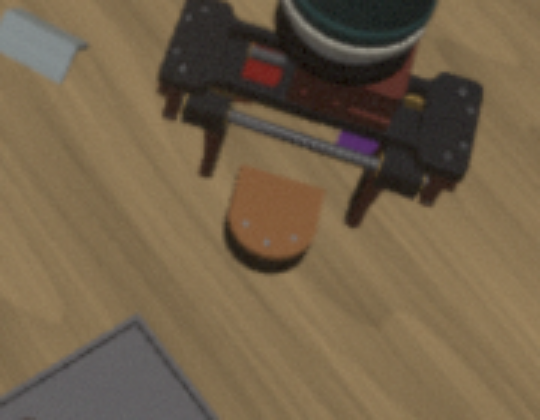

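The fingers straddle the large heel (crop 275,215) evenly along its width. Descend and grip.

Emit:
drive_tool([
  {"hand":87,"x":0,"y":0,"z":0.9,"ax":0,"ay":0,"az":0},
  {"hand":87,"x":0,"y":0,"z":0.98,"ax":0,"ay":0,"az":0},
  {"hand":87,"x":0,"y":0,"z":0,"ax":0,"ay":0,"az":0},
  {"hand":45,"x":0,"y":0,"z":0,"ax":0,"ay":0,"az":0},
  {"hand":45,"x":0,"y":0,"z":0,"ax":0,"ay":0,"az":0},
  {"hand":45,"x":0,"y":0,"z":0,"ax":0,"ay":0,"az":0},
  {"hand":45,"x":0,"y":0,"z":0,"ax":0,"ay":0,"az":0},
  {"hand":45,"x":0,"y":0,"z":0,"ax":0,"ay":0,"az":0},
  {"hand":45,"x":0,"y":0,"z":0,"ax":0,"ay":0,"az":0},
  {"hand":45,"x":0,"y":0,"z":0,"ax":0,"ay":0,"az":0},
], grip_force=25)

```text
time_s: 5.4
tcp_pos: [0.3872, 0.276, 0.0049]
eef_rot: [180.0, -0.1, 37.9]
wrist_force: [-0.2, -0.3, 6.7]
grip_width: 0.058
finger_force: 24.9
```

```bash
python3 plan.py 386.5 276 40 38 578.6 115.5 40 -6 578.6 115.5 8.5 -6
```

```text
t 5.4 tcp [387.2 276.    4.9] rpy [ 1.80e+02 -1.00e-01  3.79e+01] grip 58.0 F [-0.2 -0.3  6.7]
az total -0.012 | shift total [-0.02 -0.01 -1.17] = 2 x [-0.009 -0.007 -0.584]
az total 5.5 | shift total [ 6.93  4.65 -0.  ] = 8 x [ 0.866  0.581 -0.   ]
az total -0.0 | shift total [ 0.   -0.    1.05] = 2 x [ 0.    -0.     0.525]
```

Emit:
drive_tool([
  {"hand":45,"x":0,"y":0,"z":-0.6,"ax":0,"ay":0,"az":0},
  {"hand":45,"x":0,"y":0,"z":-0.6,"ax":0,"ay":0,"az":0},
  {"hand":45,"x":0,"y":0,"z":0,"ax":0,"ay":0,"az":0.916},
  {"hand":45,"x":0,"y":0,"z":0,"ax":0,"ay":0,"az":0.916},
  {"hand":45,"x":0,"y":0,"z":0,"ax":0,"ay":0,"az":0.916},
  {"hand":45,"x":0,"y":0,"z":0,"ax":0,"ay":0,"az":0.916},
  {"hand":45,"x":0,"y":0,"z":0,"ax":0,"ay":0,"az":0.916},
  {"hand":45,"x":0,"y":0,"z":0,"ax":0,"ay":0,"az":0.916},
  {"hand":45,"x":0.866,"y":0.58,"z":0,"ax":0,"ay":0,"az":0},
  {"hand":45,"x":0.866,"y":0.58,"z":0,"ax":0,"ay":0,"az":0},
  {"hand":45,"x":0.866,"y":0.58,"z":0,"ax":0,"ay":0,"az":0},
  {"hand":45,"x":0.866,"y":0.58,"z":0,"ax":0,"ay":0,"az":0},
  {"hand":45,"x":0.866,"y":0.58,"z":0,"ax":0,"ay":0,"az":0},
  {"hand":45,"x":0.866,"y":0.58,"z":0,"ax":0,"ay":0,"az":0},
  {"hand":45,"x":0.866,"y":0.58,"z":0,"ax":0,"ay":0,"az":0},
  {"hand":45,"x":0.866,"y":0.58,"z":0,"ax":0,"ay":0,"az":0},
  {"hand":45,"x":0,"y":0,"z":0,"ax":0,"ay":0,"az":0},
  {"hand":45,"x":0,"y":0,"z":0,"ax":0,"ay":0,"az":0},
])

```text
time_s: 7.2
tcp_pos: [0.5783, 0.1148, 0.0399]
eef_rot: [-180.0, 0.0, -6.2]
wrist_force: [-0.2, 0.7, -2.0]
grip_width: 0.0579
finger_force: 24.9
```

```bash
python3 plan.py  578.6 115.5 9 -6
```

```text
t 7.2 tcp [578.3 114.8  39.9] rpy [-180.     0.    -6.2] grip 57.9 F [-0.2  0.7 -2. ]
az total -0.019 | shift total [ 0.01 -0.02  1.03] = 2 x [ 0.003 -0.012  0.515]
```

Emit:
drive_tool([
  {"hand":45,"x":0,"y":0,"z":0.5,"ax":0,"ay":0,"az":0},
  {"hand":45,"x":0,"y":0,"z":0.4,"ax":0,"ay":0,"az":0},
  {"hand":45,"x":0,"y":0,"z":0.12,"ax":0,"ay":0,"az":0},
  {"hand":45,"x":0,"y":0,"z":0,"ax":0,"ay":0,"az":0},
  {"hand":45,"x":0,"y":0,"z":0,"ax":0,"ay":0,"az":0},
])

```text
time_s: 7.7
tcp_pos: [0.5777, 0.1157, 0.0092]
eef_rot: [-180.0, 0.0, -6.0]
wrist_force: [-0.2, 1.0, -1.2]
grip_width: 0.0577
finger_force: 24.9
```

Emit:
drive_tool([
  {"hand":62,"x":0,"y":0,"z":0,"ax":0,"ay":0,"az":0},
  {"hand":62,"x":0,"y":0,"z":0,"ax":0,"ay":0,"az":0},
  {"hand":62,"x":0,"y":0,"z":0,"ax":0,"ay":0,"az":0},
  {"hand":62,"x":0,"y":0,"z":-0.2,"ax":0,"ay":0,"az":0},
  {"hand":62,"x":0,"y":0,"z":-0.7,"ax":0,"ay":0,"az":0},
  {"hand":70,"x":0,"y":0,"z":-0.9,"ax":0,"ay":0,"az":0},
  {"hand":80,"x":0,"y":0,"z":-0.9,"ax":0,"ay":0,"az":0},
  {"hand":80,"x":0,"y":0,"z":-0.9,"ax":0,"ay":0,"az":0},
  {"hand":80,"x":0,"y":0,"z":-0.9,"ax":0,"ay":0,"az":0},
  {"hand":80,"x":0,"y":0,"z":0,"ax":0,"ay":0,"az":0},
])

```text
time_s: 8.7
tcp_pos: [0.5814, 0.1154, 0.1487]
eef_rot: [-179.9, -0.4, -6.1]
wrist_force: [0.8, 0.4, 0.1]
grip_width: 0.0797
finger_force: 0.0
```

```bash
python3 plan.py  439 -87.5 120 -21 439 -87.5 3.5 -21
```

```text
t 8.7 tcp [581.4 115.4 148.7] rpy [-179.9   -0.4   -6.1] grip 79.7 F [0.8 0.4 0.1]
az total 1.865 | shift total [-2.01  8.01  0.96] = 9 x [-0.223  0.891  0.106]
az total -0.0 | shift total [ 0.   -0.    3.88] = 5 x [ 0.    -0.     0.777]
```

Emit:
drive_tool([
  {"hand":80,"x":0,"y":0,"z":0,"ax":0,"ay":0,"az":0.93},
  {"hand":80,"x":0,"y":0,"z":0,"ax":0,"ay":0,"az":0.93},
  {"hand":80,"x":-0.22,"y":0.89,"z":0.1,"ax":0,"ay":0,"az":0},
  {"hand":80,"x":-0.22,"y":0.89,"z":0.1,"ax":0,"ay":0,"az":0},
  {"hand":80,"x":-0.22,"y":0.89,"z":0.1,"ax":0,"ay":0,"az":0},
  {"hand":80,"x":-0.22,"y":0.89,"z":0.1,"ax":0,"ay":0,"az":0},
  {"hand":80,"x":-0.22,"y":0.89,"z":0.1,"ax":0,"ay":0,"az":0},
  {"hand":80,"x":-0.22,"y":0.89,"z":0.1,"ax":0,"ay":0,"az":0},
  {"hand":80,"x":-0.22,"y":0.89,"z":0.1,"ax":0,"ay":0,"az":0},
  {"hand":80,"x":-0.22,"y":0.89,"z":0.1,"ax":0,"ay":0,"az":0},
  {"hand":80,"x":-0.22,"y":0.89,"z":0.1,"ax":0,"ay":0,"az":0},
  {"hand":80,"x":0,"y":0,"z":0.9,"ax":0,"ay":0,"az":0},
  {"hand":80,"x":0,"y":0,"z":0.9,"ax":0,"ay":0,"az":0},
  {"hand":80,"x":0,"y":0,"z":0,"ax":0,"ay":0,"az":0},
  {"hand":80,"x":0,"y":0,"z":0,"ax":0,"ay":0,"az":0},
])

```text
time_s: 10.2
tcp_pos: [0.4363, -0.0877, 0.063]
eef_rot: [-180.0, 0.1, -21.0]
wrist_force: [-0.6, 0.8, 1.0]
grip_width: 0.0801
finger_force: 0.0
```

```bash
python3 plan.py  439 -87.5 3.5 -21; python3 - <<'E'
from fit import *
for c in("top","scene"):
    p,d=arm.read_camera(c);cv2.imwrite(f"pics/{c}2.png",p)
    m=[r for r in arm.masks_of(c,"heel_large") if r["score"]>.3]
    for r in m: print(c,r["xy"],np.round(np.median(deproj(c,*maskpts(r["mask"],d)),0),3))
p=cv2.imread("pics/scene2.png");cv2.imwrite("pics/c2.png",cv2.resize(p[120:320,130:330],(600,600)))
E
```

```text
t 10.2 tcp [436.3 -87.7  63. ] rpy [-1.8e+02  1.0e-01 -2.1e+01] grip 80.1 F [-0.6  0.8  1. ]
az total 0.005 | shift total [ 0.08 -0.04  1.98] = 3 x [ 0.027 -0.013  0.662]
top [207.0, 155.2] [0.572 0.114 0.027]
scene [247.1, 261.5] [0.576 0.124 0.028]
```

View pics/c2.png

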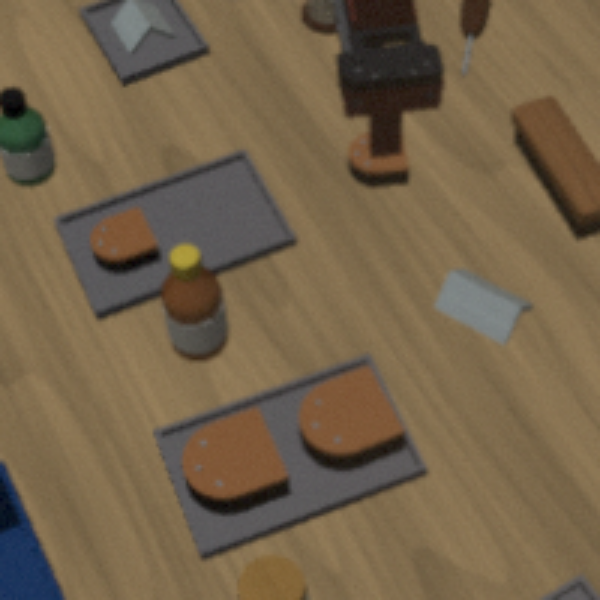

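The large heel lies flat, aligned in its tray half (crop 352,412), and the fingers stand beside the small heel (crop 380,165).

Emit:
drive_tool([
  {"hand":80,"x":0.08,"y":-0.03,"z":0.9,"ax":0,"ay":0,"az":0},
  {"hand":80,"x":0,"y":0,"z":0.9,"ax":0,"ay":0,"az":0},
  {"hand":80,"x":0,"y":0,"z":0.17,"ax":0,"ay":0,"az":0},
  {"hand":30,"x":0,"y":0,"z":0,"ax":0,"ay":0,"az":0},
  {"hand":30,"x":0,"y":0,"z":0,"ax":0,"ay":0,"az":0},
  {"hand":30,"x":0,"y":0,"z":0,"ax":0,"ay":0,"az":0},
  {"hand":30,"x":0,"y":0,"z":0,"ax":0,"ay":0,"az":0},
  {"hand":30,"x":0,"y":0,"z":0,"ax":0,"ay":0,"az":0},
  {"hand":30,"x":0,"y":0,"z":0,"ax":0,"ay":0,"az":0},
  {"hand":30,"x":0,"y":0,"z":0,"ax":0,"ay":0,"az":0},
])

```text
time_s: 11.4
tcp_pos: [0.44, -0.0881, 0.0047]
eef_rot: [-180.0, -0.1, -21.0]
wrist_force: [-0.5, 0.7, 7.0]
grip_width: 0.0418
finger_force: 25.0
```

```bash
python3 plan.py  439 -87.5 40 4 567.5 -100.8 40 4; python3 - <<'E'
from fit import *
for c in("top","scene"):
    print(fit(c,cv2.imread(f"pics/{c}2.png"),"heel_large",(578,115,-6),z=.004))
E
```

```text
t 11.4 tcp [440.  -88.1   4.7] rpy [-1.8e+02 -1.0e-01 -2.1e+01] grip 41.8 F [-0.5  0.7  7. ]
az total -3.119 | shift total [-0.03 -0.02 -1.18] = 2 x [-0.015 -0.012 -0.588]
az total -0.0 | shift total [ 4.24  0.74 -0.  ] = 5 x [ 0.848  0.148 -0.   ]
(array([578.39551485, 114.86468866,  -3.50315315]), np.float64(0.9324791919947629))
(array([586.44345059, 136.68756284,   4.40902491]), np.float64(0.5023685294521488))
```

Emit:
drive_tool([
  {"hand":30,"x":0,"y":0,"z":-0.6,"ax":0,"ay":0,"az":0},
  {"hand":30,"x":0,"y":0,"z":-0.6,"ax":0,"ay":0,"az":0},
  {"hand":30,"x":0,"y":0,"z":0,"ax":0,"ay":0,"az":-0.78},
  {"hand":30,"x":0,"y":0,"z":0,"ax":0,"ay":0,"az":-0.78},
  {"hand":30,"x":0,"y":0,"z":0,"ax":0,"ay":0,"az":-0.78},
  {"hand":30,"x":0,"y":0,"z":0,"ax":0,"ay":0,"az":-0.78},
  {"hand":30,"x":0.85,"y":0.15,"z":0,"ax":0,"ay":0,"az":0},
  {"hand":30,"x":0.85,"y":0.15,"z":0,"ax":0,"ay":0,"az":0},
  {"hand":30,"x":0.85,"y":0.15,"z":0,"ax":0,"ay":0,"az":0},
  {"hand":30,"x":0.85,"y":0.15,"z":0,"ax":0,"ay":0,"az":0},
  {"hand":30,"x":0.85,"y":0.15,"z":0,"ax":0,"ay":0,"az":0},
  {"hand":30,"x":0,"y":0,"z":0,"ax":0,"ay":0,"az":0},
  {"hand":30,"x":0,"y":0,"z":0,"ax":0,"ay":0,"az":0},
])

```text
time_s: 12.7
tcp_pos: [0.5676, -0.1013, 0.0398]
eef_rot: [-180.0, 0.1, 4.0]
wrist_force: [-0.8, -0.3, -0.9]
grip_width: 0.0417
finger_force: 25.0
```

```bash
python3 plan.py 567.5 -100.8 9 4
```

```text
t 12.7 tcp [ 567.6 -101.3   39.8] rpy [-1.8e+02  1.0e-01  4.0e+00] grip 41.7 F [-0.8 -0.3 -0.9]
az total 0.002 | shift total [-0.   -0.02  1.03] = 2 x [-0.002 -0.009  0.514]
```

Emit:
drive_tool([
  {"hand":30,"x":0,"y":0,"z":0.5,"ax":0,"ay":0,"az":0},
  {"hand":30,"x":0,"y":0,"z":0.4,"ax":0,"ay":0,"az":0},
  {"hand":30,"x":0,"y":0,"z":0.12,"ax":0,"ay":0,"az":0},
  {"hand":30,"x":0,"y":0,"z":0,"ax":0,"ay":0,"az":0},
  {"hand":30,"x":0,"y":0,"z":0,"ax":0,"ay":0,"az":0},
  {"hand":52,"x":0,"y":0,"z":0,"ax":0,"ay":0,"az":0},
  {"hand":52,"x":0,"y":0,"z":0,"ax":0,"ay":0,"az":0},
  {"hand":52,"x":0,"y":0,"z":0,"ax":0,"ay":0,"az":0},
  {"hand":52,"x":0,"y":0,"z":-0.2,"ax":0,"ay":0,"az":0},
  {"hand":52,"x":0,"y":0,"z":-0.7,"ax":0,"ay":0,"az":0},
  {"hand":70,"x":0,"y":0,"z":-0.9,"ax":0,"ay":0,"az":0},
  {"hand":80,"x":0,"y":0,"z":-0.9,"ax":0,"ay":0,"az":0},
  {"hand":80,"x":0,"y":0,"z":-0.9,"ax":0,"ay":0,"az":0},
  {"hand":80,"x":0,"y":0,"z":-0.9,"ax":0,"ay":0,"az":0},
  {"hand":80,"x":0,"y":0,"z":0,"ax":0,"ay":0,"az":0},
])

```text
time_s: 14.2
tcp_pos: [0.5711, -0.1024, 0.1489]
eef_rot: [179.8, -0.4, 4.0]
wrist_force: [0.2, -0.1, 0.5]
grip_width: 0.08
finger_force: 0.0
```

```bash
python3 plan.py  390 -262.3 100 4 390 -262.3 18 4
```

```text
t 14.2 tcp [ 571.1 -102.4  148.9] rpy [179.8  -0.4   4. ] grip 80.0 F [ 0.2 -0.1  0.5]
az total 0.0 | shift total [-6.39  4.9   1.63] = 7 x [-0.913  0.7    0.233]
az total -0.0 | shift total [0.   0.   2.73] = 3 x [0.    0.    0.911]
```

Emit:
drive_tool([
  {"hand":80,"x":-0.9,"y":0.7,"z":0.23,"ax":0,"ay":0,"az":0},
  {"hand":80,"x":-0.9,"y":0.7,"z":0.23,"ax":0,"ay":0,"az":0},
  {"hand":80,"x":-0.9,"y":0.7,"z":0.23,"ax":0,"ay":0,"az":0},
  {"hand":80,"x":-0.9,"y":0.7,"z":0.23,"ax":0,"ay":0,"az":0},
  {"hand":80,"x":-0.9,"y":0.7,"z":0.23,"ax":0,"ay":0,"az":0},
  {"hand":80,"x":-0.9,"y":0.7,"z":0.23,"ax":0,"ay":0,"az":0},
  {"hand":80,"x":-0.9,"y":0.7,"z":0.23,"ax":0,"ay":0,"az":0},
  {"hand":80,"x":0,"y":0,"z":0,"ax":0,"ay":0,"az":0},
  {"hand":80,"x":0,"y":0,"z":0,"ax":0,"ay":0,"az":0},
])

```text
time_s: 15.1
tcp_pos: [0.3894, -0.2613, 0.0959]
eef_rot: [-179.9, 0.0, 3.9]
wrist_force: [1.0, -0.4, 0.5]
grip_width: 0.0802
finger_force: 0.0
```

```bash
python3 plan.py  390 -262.3 18 4; python3 - <<'E'
from fit import *
for c in("top","scene"):
    p,d=arm.read_camera(c);cv2.imwrite(f"pics/{c}3.png",p)
    print(c,fit(c,p,"heel_small",(568,-101,4),z=.004), fit(c,p,"spool",(390,-262,0))[0])
f=lambda p,u,v:cv2.resize(p[v-50:v+50,u-50:u+50],(400,400),interpolation=cv2.INTER_CUBIC)
p=cv2.imread("pics/scene3.png");cv2.imwrite("pics/c3.png",np.hstack([f(p,195,200),f(p,235,110)]))
E
```

```text
t 15.1 tcp [ 389.4 -261.3   95.9] rpy [-179.9    0.     3.9] grip 80.2 F [ 1.  -0.4  0.5]
az total -0.016 | shift total [0.02 0.03 2.6 ] = 3 x [0.006 0.011 0.865]
top (array([ 567.74173514, -103.05823738,    3.59947979]), np.float64(0.979496090356212)) [ 4.30997675e+02 -2.92000794e+02  4.52205496e-04]
scene (array([571.03410175, -72.05633357,  19.07527224]), np.float64(0.35659913338798455)) [ 3.87424752e+02 -2.62319198e+02 -9.37140591e-05]
```

View pics/c3.png

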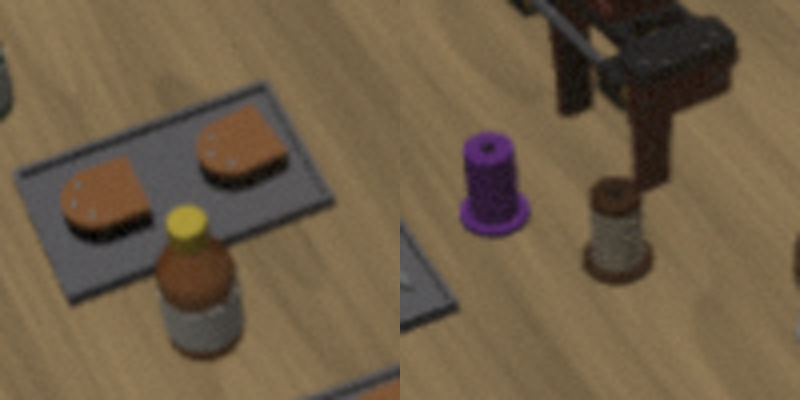

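The small heel sits flat in its half (left crop 240,145) and the glue is upright. The brown spool (right crop 615,235) is between the open fingers, and the purple one is left alone.

Emit:
drive_tool([
  {"hand":80,"x":0.02,"y":0.03,"z":0.86,"ax":0,"ay":0,"az":0},
  {"hand":80,"x":0,"y":0,"z":0.86,"ax":0,"ay":0,"az":0},
  {"hand":80,"x":0,"y":0,"z":0.86,"ax":0,"ay":0,"az":0},
  {"hand":80,"x":0,"y":0,"z":0,"ax":0,"ay":0,"az":0},
  {"hand":50,"x":0,"y":0,"z":0,"ax":0,"ay":0,"az":0},
  {"hand":40,"x":0,"y":0,"z":0,"ax":0,"ay":0,"az":0},
  {"hand":37,"x":0,"y":0,"z":0,"ax":0,"ay":0,"az":0},
  {"hand":33,"x":0,"y":0,"z":0,"ax":0,"ay":0,"az":0},
  {"hand":29,"x":0,"y":0,"z":0,"ax":0,"ay":0,"az":0},
  {"hand":25,"x":0,"y":0,"z":0,"ax":0,"ay":0,"az":0},
  {"hand":25,"x":0,"y":0,"z":0,"ax":0,"ay":0,"az":0},
  {"hand":25,"x":0,"y":0,"z":0,"ax":0,"ay":0,"az":0},
  {"hand":25,"x":0,"y":0,"z":0,"ax":0,"ay":0,"az":0},
], grip_force=15)

```text
time_s: 16.5
tcp_pos: [0.3908, -0.2624, 0.0192]
eef_rot: [180.0, -0.0, 4.0]
wrist_force: [-0.9, 0.5, 5.7]
grip_width: 0.0335
finger_force: 15.0
```

```bash
python3 plan.py  390 -262.3 150 4 535.3 335.5 150 2.4 535.3 335.5 60 2.4  535.3 335.5 23 2.4
```

```text
t 16.5 tcp [ 390.8 -262.4   19.2] rpy [180.  -0.   4.] grip 33.5 F [-0.9  0.5  5.7]
az total -0.001 | shift total [-0.03 -0.01 -4.36] = 5 x [-0.005 -0.001 -0.872]
az total 0.2 | shift total [  5.67 -19.71  -0.  ] = 21 x [ 0.27  -0.938 -0.   ]
az total -0.0 | shift total [0. 0. 3.] = 4 x [0.   0.   0.75]
az total -0.0 | shift total [0.   0.   1.23] = 2 x [0.    0.    0.617]
```

Emit:
drive_tool([
  {"hand":25,"x":0,"y":0,"z":-0.5,"ax":0,"ay":0,"az":0},
  {"hand":25,"x":0,"y":0,"z":-0.8,"ax":0,"ay":0,"az":0.1},
  {"hand":25,"x":0,"y":0,"z":-0.9,"ax":0,"ay":0,"az":0.1},
  {"hand":25,"x":0,"y":0,"z":-0.8,"ax":0,"ay":0,"az":0},
  {"hand":25,"x":0.27,"y":-0.939,"z":0,"ax":0,"ay":0,"az":0},
  {"hand":25,"x":0.27,"y":-0.939,"z":0,"ax":0,"ay":0,"az":0},
  {"hand":25,"x":0.27,"y":-0.939,"z":0,"ax":0,"ay":0,"az":0},
  {"hand":25,"x":0.27,"y":-0.939,"z":0,"ax":0,"ay":0,"az":0},
  {"hand":25,"x":0.27,"y":-0.939,"z":0,"ax":0,"ay":0,"az":0},
  {"hand":25,"x":0.27,"y":-0.939,"z":0,"ax":0,"ay":0,"az":0},
  {"hand":25,"x":0.27,"y":-0.939,"z":0,"ax":0,"ay":0,"az":0},
  {"hand":25,"x":0.27,"y":-0.939,"z":0,"ax":0,"ay":0,"az":0},
  {"hand":25,"x":0.27,"y":-0.939,"z":0,"ax":0,"ay":0,"az":0},
  {"hand":25,"x":0.27,"y":-0.939,"z":0,"ax":0,"ay":0,"az":0},
  {"hand":25,"x":0.27,"y":-0.939,"z":0,"ax":0,"ay":0,"az":0},
  {"hand":25,"x":0.27,"y":-0.939,"z":0,"ax":0,"ay":0,"az":0},
  {"hand":25,"x":0.27,"y":-0.939,"z":0,"ax":0,"ay":0,"az":0},
  {"hand":25,"x":0.27,"y":-0.939,"z":0,"ax":0,"ay":0,"az":0},
  {"hand":25,"x":0.27,"y":-0.939,"z":0,"ax":0,"ay":0,"az":0},
  {"hand":25,"x":0.27,"y":-0.939,"z":0,"ax":0,"ay":0,"az":0},
])

```text
time_s: 18.5
tcp_pos: [0.5011, 0.1947, 0.1086]
eef_rot: [180.0, 0.0, 2.4]
wrist_force: [0.7, 0.0, -1.1]
grip_width: 0.0339
finger_force: 15.0
```

Emit:
drive_tool([
  {"hand":25,"x":0.27,"y":-0.939,"z":0,"ax":0,"ay":0,"az":0},
  {"hand":25,"x":0.27,"y":-0.939,"z":0,"ax":0,"ay":0,"az":0},
  {"hand":25,"x":0.27,"y":-0.939,"z":0,"ax":0,"ay":0,"az":0},
  {"hand":25,"x":0.27,"y":-0.939,"z":0,"ax":0,"ay":0,"az":0},
  {"hand":25,"x":0.27,"y":-0.939,"z":0,"ax":0,"ay":0,"az":0},
  {"hand":25,"x":0,"y":0,"z":0,"ax":0,"ay":0,"az":0},
  {"hand":25,"x":0,"y":0,"z":0,"ax":0,"ay":0,"az":0},
  {"hand":25,"x":0,"y":0,"z":0.8,"ax":0,"ay":0,"az":0},
  {"hand":25,"x":0,"y":0,"z":0.8,"ax":0,"ay":0,"az":0},
  {"hand":25,"x":0,"y":0,"z":0,"ax":0,"ay":0,"az":0},
  {"hand":25,"x":0,"y":0,"z":0,"ax":0,"ay":0,"az":0},
])

```text
time_s: 19.6
tcp_pos: [0.5352, 0.3347, 0.0608]
eef_rot: [180.0, 0.1, 2.3]
wrist_force: [0.6, -0.8, -0.5]
grip_width: 0.0337
finger_force: 15.0
```

```bash
python3 plan.py 535.3 335.5 23.5 2.4;python3 - <<'E'
from fit import *
t=[]
for c in("top","scene"):
    p,d=arm.read_camera(c);q=proj(c,[[.535,.335,.06]])[0].astype(int);u,v=np.clip(q,[50,50],[462,334]);t.append(cv2.resize(p[v-50:v+50,u-50:u+50],(400,400),interpolation=cv2.INTER_CUBIC))
cv2.imwrite("pics/c4.png",np.hstack(t))
E
```

```text
t 19.6 tcp [535.2 334.7  60.8] rpy [1.8e+02 1.0e-01 2.3e+00] grip 33.7 F [ 0.6 -0.8 -0.5]
az total -0.006 | shift total [ 0.   -0.03  1.24] = 2 x [ 0.002 -0.013  0.621]
```

View pics/c4.png

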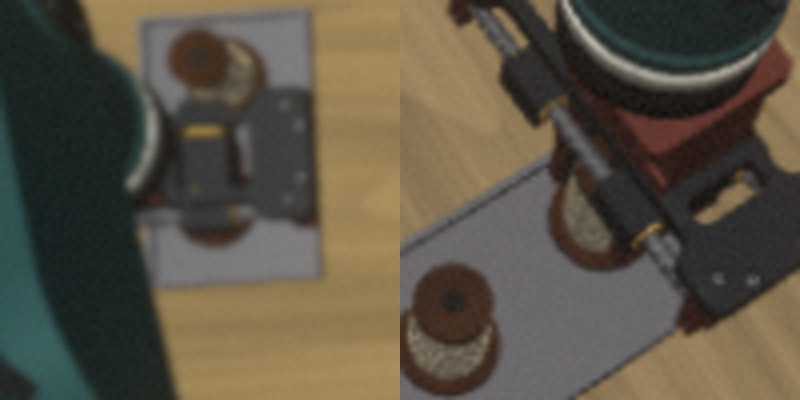

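The spool is held upright above the middle of the empty half. Lower and release.

Emit:
drive_tool([
  {"hand":25,"x":0,"y":-0.02,"z":0.7,"ax":0,"ay":0,"az":0},
  {"hand":25,"x":0,"y":0,"z":0.4,"ax":0,"ay":0,"az":0},
  {"hand":25,"x":0,"y":0,"z":0.14,"ax":0,"ay":0,"az":0},
  {"hand":25,"x":0,"y":0,"z":0,"ax":0,"ay":0,"az":0},
  {"hand":25,"x":0,"y":0,"z":0,"ax":0,"ay":0,"az":0},
  {"hand":36,"x":0,"y":0,"z":0,"ax":0,"ay":0,"az":0},
  {"hand":40,"x":0,"y":0,"z":0,"ax":0,"ay":0,"az":0},
  {"hand":50,"x":0,"y":0,"z":0,"ax":0,"ay":0,"az":0},
  {"hand":62,"x":0,"y":0,"z":0,"ax":0,"ay":0,"az":0},
  {"hand":70,"x":0,"y":0,"z":0,"ax":0,"ay":0,"az":0},
  {"hand":70,"x":0,"y":0,"z":0,"ax":0,"ay":0,"az":0},
  {"hand":70,"x":0,"y":0,"z":-0.4,"ax":0,"ay":0,"az":0},
  {"hand":80,"x":0,"y":0,"z":-0.9,"ax":0,"ay":0,"az":0},
  {"hand":80,"x":0,"y":0,"z":-0.9,"ax":0,"ay":0,"az":0},
  {"hand":80,"x":0,"y":0,"z":-0.9,"ax":0,"ay":0,"az":0},
  {"hand":80,"x":0,"y":0,"z":-0.9,"ax":0,"ay":0,"az":0},
  {"hand":80,"x":0,"y":0,"z":0,"ax":0,"ay":0,"az":0},
  {"hand":80,"x":0,"y":0,"z":0,"ax":0,"ay":0,"az":0},
])

```text
time_s: 21.5
tcp_pos: [0.5362, 0.3368, 0.1447]
eef_rot: [-179.9, -0.1, 2.4]
wrist_force: [-0.2, -0.6, -0.5]
grip_width: 0.0802
finger_force: 0.0
```

```bash
python3 plan.py 438.3 70.6 100 27 438.3 70.6 6 27
```

```text
t 21.5 tcp [536.2 336.8 144.7] rpy [-1.799e+02 -1.000e-01  2.400e+00] grip 80.2 F [-0.2 -0.6 -0.5]
az total -3.075 | shift total [-6.94  6.42  1.49] = 8 x [-0.867  0.803  0.186]
az total -0.0 | shift total [0.   0.   3.13] = 4 x [0.    0.    0.783]
```

Emit:
drive_tool([
  {"hand":80,"x":0,"y":0,"z":0,"ax":0,"ay":0,"az":-0.77},
  {"hand":80,"x":0,"y":0,"z":0,"ax":0,"ay":0,"az":-0.77},
  {"hand":80,"x":0,"y":0,"z":0,"ax":0,"ay":0,"az":-0.77},
  {"hand":80,"x":0,"y":0,"z":0,"ax":0,"ay":0,"az":-0.77},
  {"hand":80,"x":-0.867,"y":0.803,"z":0.186,"ax":0,"ay":0,"az":0},
  {"hand":80,"x":-0.867,"y":0.803,"z":0.186,"ax":0,"ay":0,"az":0},
  {"hand":80,"x":-0.867,"y":0.803,"z":0.186,"ax":0,"ay":0,"az":0},
  {"hand":80,"x":-0.867,"y":0.803,"z":0.186,"ax":0,"ay":0,"az":0},
  {"hand":80,"x":-0.867,"y":0.803,"z":0.186,"ax":0,"ay":0,"az":0},
  {"hand":80,"x":-0.867,"y":0.803,"z":0.186,"ax":0,"ay":0,"az":0},
  {"hand":80,"x":-0.867,"y":0.803,"z":0.186,"ax":0,"ay":0,"az":0},
  {"hand":80,"x":-0.867,"y":0.803,"z":0.186,"ax":0,"ay":0,"az":0},
  {"hand":80,"x":0,"y":0,"z":0.9,"ax":0,"ay":0,"az":0},
  {"hand":80,"x":0,"y":0,"z":0.5,"ax":0,"ay":0,"az":0},
  {"hand":80,"x":0,"y":0,"z":0,"ax":0,"ay":0,"az":0},
  {"hand":80,"x":0,"y":0,"z":0,"ax":0,"ay":0,"az":0},
])

```text
time_s: 23.1
tcp_pos: [0.4372, 0.0703, 0.0565]
eef_rot: [-179.9, 0.1, 27.0]
wrist_force: [0.4, 0.2, 0.7]
grip_width: 0.0799
finger_force: 0.0
```

```bash
python3 plan.py 438.3 70.6 6 27; python3 - <<'E'
from fit import *
for c in("top","scene"):
    p,d=arm.read_camera(c);cv2.imwrite(f"pics/{c}5.png",p)
    print(c,fit(c,p,"spool",(535.3,335.5,0),z=.004))
cv2.imwrite("pics/c5.png",cv2.resize(p[180:384,210:410],(600,600),interpolation=cv2.INTER_CUBIC))
E
```

```text
t 23.1 tcp [437.2  70.3  56.5] rpy [-1.799e+02  1.000e-01  2.700e+01] grip 79.9 F [0.4 0.2 0.7]
az total 0.005 | shift total [0.04 0.01 1.68] = 2 x [0.018 0.004 0.841]
top (array([5.36710812e+02, 3.33868809e+02, 6.02626155e-04]), np.float64(0.7627471383975026))
scene (array([5.14092709e+02, 3.17270426e+02, 3.39953326e-03]), np.float64(0.40582124656997254))
```

View pics/c5.png

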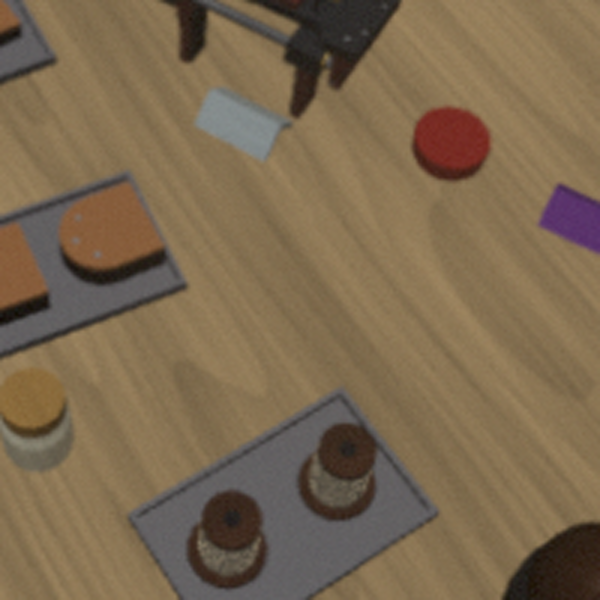

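The spool stands upright in the middle of its half (crop 340,480). Now the guard (crop 240,125), with the fingers off both ends.

Emit:
drive_tool([
  {"hand":80,"x":0.03,"y":0,"z":0.8,"ax":0,"ay":0,"az":0},
  {"hand":80,"x":0,"y":0,"z":0.86,"ax":0,"ay":0,"az":0},
  {"hand":80,"x":0,"y":0,"z":0,"ax":0,"ay":0,"az":0},
  {"hand":70,"x":0,"y":0,"z":0,"ax":0,"ay":0,"az":0},
  {"hand":64,"x":0,"y":0,"z":0,"ax":0,"ay":0,"az":0},
  {"hand":60,"x":0,"y":0,"z":0,"ax":0,"ay":0,"az":0},
  {"hand":55,"x":0,"y":0,"z":0,"ax":0,"ay":0,"az":0},
  {"hand":50,"x":0,"y":0,"z":0,"ax":0,"ay":0,"az":0},
  {"hand":50,"x":0,"y":0,"z":0,"ax":0,"ay":0,"az":0},
  {"hand":50,"x":0,"y":0,"z":0,"ax":0,"ay":0,"az":0},
], grip_force=25)

```text
time_s: 24.2
tcp_pos: [0.4397, 0.0708, 0.0081]
eef_rot: [180.0, -0.1, 27.0]
wrist_force: [-0.4, 1.0, 7.9]
grip_width: 0.0596
finger_force: 25.0
```

```bash
python3 plan.py 438.3 70.6 60 0 541 -320.3 60 0  541 -320.3 28 0
```

```text
t 24.2 tcp [439.7  70.8   8.1] rpy [ 1.8e+02 -1.0e-01  2.7e+01] grip 59.6 F [-0.4  1.   7.9]
az total 3.379 | shift total [-0.05  0.01 -1.73] = 2 x [-0.024  0.003 -0.864]
az total -0.0 | shift total [ 3.42 13.03 -0.  ] = 14 x [ 0.245  0.931 -0.   ]
az total -0.0 | shift total [0.   0.   1.07] = 2 x [0.    0.    0.533]
```

Emit:
drive_tool([
  {"hand":50,"x":0,"y":0,"z":-0.5,"ax":0,"ay":0,"az":0},
  {"hand":50,"x":0,"y":0,"z":-0.75,"ax":0,"ay":0,"az":0},
  {"hand":50,"x":0,"y":0,"z":-0.75,"ax":0,"ay":0,"az":0},
  {"hand":50,"x":0,"y":0,"z":0,"ax":0,"ay":0,"az":0.845},
  {"hand":50,"x":0,"y":0,"z":0,"ax":0,"ay":0,"az":0.845},
  {"hand":50,"x":0,"y":0,"z":0,"ax":0,"ay":0,"az":0.845},
  {"hand":50,"x":0,"y":0,"z":0,"ax":0,"ay":0,"az":0.845},
  {"hand":50,"x":0.243,"y":0.931,"z":0,"ax":0,"ay":0,"az":0},
  {"hand":50,"x":0.243,"y":0.931,"z":0,"ax":0,"ay":0,"az":0},
  {"hand":50,"x":0.243,"y":0.931,"z":0,"ax":0,"ay":0,"az":0},
  {"hand":50,"x":0.243,"y":0.931,"z":0,"ax":0,"ay":0,"az":0},
  {"hand":50,"x":0.243,"y":0.931,"z":0,"ax":0,"ay":0,"az":0},
  {"hand":50,"x":0.243,"y":0.931,"z":0,"ax":0,"ay":0,"az":0},
  {"hand":50,"x":0.243,"y":0.931,"z":0,"ax":0,"ay":0,"az":0},
  {"hand":50,"x":0.243,"y":0.931,"z":0,"ax":0,"ay":0,"az":0},
  {"hand":50,"x":0.243,"y":0.931,"z":0,"ax":0,"ay":0,"az":0},
  {"hand":50,"x":0.243,"y":0.931,"z":0,"ax":0,"ay":0,"az":0},
  {"hand":50,"x":0.243,"y":0.931,"z":0,"ax":0,"ay":0,"az":0},
  {"hand":50,"x":0.243,"y":0.931,"z":0,"ax":0,"ay":0,"az":0},
])

```text
time_s: 26.1
tcp_pos: [0.5263, -0.2656, 0.0674]
eef_rot: [-180.0, 0.0, -0.0]
wrist_force: [0.9, 0.3, 0.4]
grip_width: 0.0592
finger_force: 25.0
```

Emit:
drive_tool([
  {"hand":50,"x":0.243,"y":0.931,"z":0,"ax":0,"ay":0,"az":0},
  {"hand":50,"x":0.243,"y":0.931,"z":0,"ax":0,"ay":0,"az":0},
  {"hand":50,"x":0,"y":0,"z":0,"ax":0,"ay":0,"az":0},
  {"hand":50,"x":0,"y":0,"z":0,"ax":0,"ay":0,"az":0},
  {"hand":50,"x":0,"y":0,"z":0,"ax":0,"ay":0,"az":0},
])

```text
time_s: 26.6
tcp_pos: [0.5401, -0.319, 0.067]
eef_rot: [-179.9, 0.1, 0.0]
wrist_force: [0.3, 0.2, -1.4]
grip_width: 0.0596
finger_force: 25.0
```

```bash
python3 plan.py 541 -320.3 28 0;python3 - <<'E'
from fit import *
t=[]
for c in("top","scene"):
    p,d=arm.read_camera(c);cv2.imwrite(f"pics/{c}6.png",p);u,v=proj(c,[[.54,-.32,.05]])[0].astype(int);t.append(cv2.resize(p[v-40:v+40,u-40:u+40],(400,400),interpolation=cv2.INTER_CUBIC))
cv2.imwrite("pics/c6.png",np.hstack(t))
E
```

```text
t 26.6 tcp [ 540.1 -319.    67. ] rpy [-1.799e+02  1.000e-01  0.000e+00] grip 59.6 F [ 0.3  0.2 -1.4]
az total 0.002 | shift total [0.03 0.04 1.3 ] = 2 x [0.014 0.021 0.65 ]
```

View pics/c6.png

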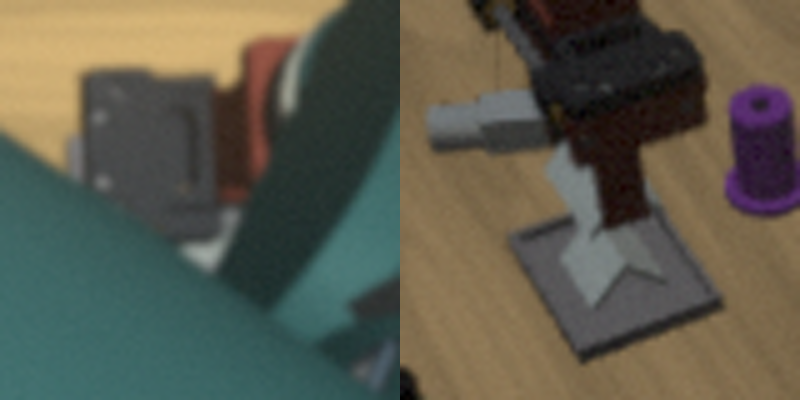

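The guard hangs level, ridge along y, right above the section in its tray. Lower slowly.

Emit:
drive_tool([
  {"hand":50,"x":0.03,"y":0.04,"z":0.5,"ax":0,"ay":0,"az":0},
  {"hand":50,"x":0,"y":0,"z":0.5,"ax":0,"ay":0,"az":0},
  {"hand":50,"x":0,"y":0,"z":0.3,"ax":0,"ay":0,"az":0},
  {"hand":50,"x":0,"y":0,"z":0.15,"ax":0,"ay":0,"az":0},
  {"hand":50,"x":0,"y":0,"z":0,"ax":0,"ay":0,"az":0},
  {"hand":50,"x":0,"y":0,"z":0,"ax":0,"ay":0,"az":0},
])

```text
time_s: 27.3
tcp_pos: [0.5419, -0.3216, 0.0236]
eef_rot: [-180.0, 0.0, -0.0]
wrist_force: [0.5, 0.1, -0.7]
grip_width: 0.0598
finger_force: 25.0
```

Emit:
drive_tool([
  {"hand":50,"x":0,"y":0,"z":0.06,"ax":0,"ay":0,"az":0},
  {"hand":50,"x":0,"y":0,"z":0,"ax":0,"ay":0,"az":0},
  {"hand":50,"x":0,"y":0,"z":0,"ax":0,"ay":0,"az":0},
])

```text
time_s: 27.6
tcp_pos: [0.5421, -0.3217, 0.0223]
eef_rot: [180.0, -0.0, -0.0]
wrist_force: [-0.3, 0.1, -0.1]
grip_width: 0.0598
finger_force: 25.0
```

Emit:
drive_tool([
  {"hand":50,"x":-0.03,"y":-0.05,"z":0.05,"ax":0,"ay":0,"az":0},
  {"hand":50,"x":0,"y":0,"z":0.05,"ax":0,"ay":0,"az":0},
  {"hand":50,"x":0,"y":0,"z":0,"ax":0,"ay":0,"az":0},
  {"hand":50,"x":0,"y":0,"z":0,"ax":0,"ay":0,"az":0},
])

```text
time_s: 28.0
tcp_pos: [0.5415, -0.3201, 0.0191]
eef_rot: [180.0, -0.0, -0.0]
wrist_force: [1.2, 0.4, 1.8]
grip_width: 0.06
finger_force: 25.0
```

Emit:
drive_tool([
  {"hand":50,"x":0,"y":0,"z":0.04,"ax":0,"ay":0,"az":0},
  {"hand":50,"x":0,"y":0,"z":0,"ax":0,"ay":0,"az":0},
  {"hand":50,"x":0,"y":0,"z":0,"ax":0,"ay":0,"az":0},
])

```text
time_s: 28.3
tcp_pos: [0.5422, -0.3204, 0.0184]
eef_rot: [180.0, -0.1, -0.0]
wrist_force: [2.9, 1.9, 4.8]
grip_width: 0.0594
finger_force: 25.0
```

Emit:
drive_tool([
  {"hand":50,"x":0.03,"y":0,"z":0.03,"ax":0,"ay":0,"az":0},
  {"hand":50,"x":0,"y":0,"z":0,"ax":0,"ay":0,"az":0},
  {"hand":50,"x":0,"y":0,"z":0,"ax":0,"ay":0,"az":0},
])

```text
time_s: 28.6
tcp_pos: [0.5425, -0.3205, 0.018]
eef_rot: [179.9, -0.1, -0.0]
wrist_force: [0.4, 1.4, 11.5]
grip_width: 0.0598
finger_force: 25.0
```

Seated: 11 N straight up and no side force, at the expected height. Release, rise and move clear.

Emit:
drive_tool([
  {"hand":58,"x":0,"y":0,"z":0,"ax":0,"ay":0,"az":0},
  {"hand":62,"x":0,"y":0,"z":0,"ax":0,"ay":0,"az":0},
  {"hand":66,"x":0,"y":0,"z":0,"ax":0,"ay":0,"az":0},
  {"hand":76,"x":0,"y":0,"z":0,"ax":0,"ay":0,"az":0},
  {"hand":76,"x":0,"y":0,"z":0,"ax":0,"ay":0,"az":0},
  {"hand":76,"x":0,"y":0,"z":-0.3,"ax":0,"ay":0,"az":0},
  {"hand":76,"x":0,"y":0,"z":-0.9,"ax":0,"ay":0,"az":0},
  {"hand":76,"x":0,"y":0,"z":-0.9,"ax":0,"ay":0,"az":0},
  {"hand":76,"x":0,"y":0,"z":-0.9,"ax":0,"ay":0,"az":0},
  {"hand":76,"x":0,"y":0,"z":-0.9,"ax":0,"ay":0,"az":0},
  {"hand":76,"x":-0.8,"y":0.9,"z":-0.3,"ax":0,"ay":0,"az":0},
  {"hand":76,"x":-0.8,"y":0.9,"z":-0.3,"ax":0,"ay":0,"az":0},
  {"hand":76,"x":-0.8,"y":0.9,"z":-0.3,"ax":0,"ay":0,"az":0},
  {"hand":76,"x":-0.8,"y":0.9,"z":-0.3,"ax":0,"ay":0,"az":0},
  {"hand":76,"x":-0.8,"y":0.9,"z":-0.3,"ax":0,"ay":0,"az":0},
  {"hand":76,"x":-0.8,"y":0.9,"z":-0.3,"ax":0,"ay":0,"az":0},
  {"hand":76,"x":0,"y":0.9,"z":0,"ax":0,"ay":0,"az":0},
  {"hand":76,"x":0,"y":0.9,"z":0,"ax":0,"ay":0,"az":0},
  {"hand":76,"x":0,"y":0,"z":0,"ax":0,"ay":0,"az":0},
  {"hand":76,"x":0,"y":0,"z":0,"ax":0,"ay":0,"az":0},
], grip_force=8)

```text
time_s: 30.6
tcp_pos: [0.3976, -0.5359, 0.1879]
eef_rot: [-180.0, 0.0, -0.0]
wrist_force: [0.5, 0.7, 0.7]
grip_width: 0.0762
finger_force: 0.0
```

```bash
python3 - <<'E'
from fit import *
t=[]
M["nested"]=M["guard"]
for c in("top","scene"):
    p,d=arm.read_camera(c);cv2.imwrite(f"pics/{c}7.png",p)
    q=np.round(fit(c,p,"guard",(541,-320,0),z=.0097,bg=np.array([54.7,-.4,1.1]),thr=7)[0],1);print(c,q,"tray",np.round(fit(c,p,"tray_guards",(541,-320,0),thr=12)[0],1))
    u,v=proj(c,[[.54,-.32,.03]])[0].astype(int);m=d[v-30:v+30,u-30:u+30]
    vv,uu=np.mgrid[v-30:v+30,u-30:u+30];P=deproj(c,np.c_[uu.ravel(),vv.ravel()],m.ravel());k=(abs(P[:,0]-.541)<.05)&(abs(P[:,1]+.32)<.05)&(m.ravel()>0);print("top z",np.round(np.percentile(P[k,2],[97,99]),4), "y range of z>.028",np.round(np.percentile(P[k&(P[:,2]>.028),1],[3,97]),3))
    t.append(cv2.resize(p[v-35:v+35,u-35:u+35],(400,400),interpolation=cv2.INTER_CUBIC))
cv2.imwrite("pics/c7.png",np.hstack(t))
E
```

```text
top [ 543.8 -321.2   -5.5] tray [ 5.411e+02 -3.213e+02 -5.000e-01]
top z [0.0313 0.0334] y range of z>.028 [-0.349 -0.292]
scene [ 585.7 -295.8   -5.1] tray [ 541.1 -319.9   -0. ]
top z [0.0322 0.0337] y range of z>.028 [-0.349 -0.29 ]
```

View pics/c7.png

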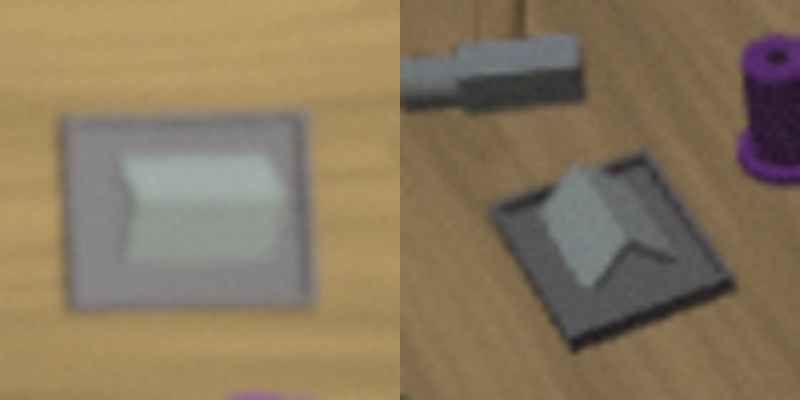

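View pics/scene7.png

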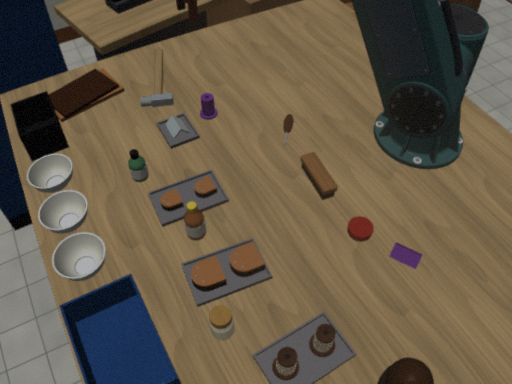

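The final pictures show the guard nested square in its tray (scene 178,127), with its ridge at about 33.6 mm and centred along y. Both heel pairs and the spool pair lie in their trays, and the glue is upright at (195,222).

```bash
python3 -c "
from station import arm
print(arm.job_done())"
```

```text
the job is handed in; nothing more can be done
None
```

The job is handed in at about 31 s of robot time: both heels lie flat and the spool stands upright in the empty halves of their trays, the guard is nested over the shorter section, and the glue bottle and purple look-alikes were not disturbed; no verdict came back.

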